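Free-running check of a honing disc in a violin workshop

TASK

Slide the honing machine's brake fully back by its red knob. Then, with closed fingertips pressed lightly on the leather face, turn the disc by hand anticlockwise (seen from above) through at least one full turn, and finish with a brisk flick, lifting off while it moves, so that the disc visibly spins on by itself; let it run out to a stop. Press the disc gently throughout (under 15 N), leave the brake back, and do not disturb the other things on the bench.

Things in the scene. Friction and masses are not known exactly. Their poses are not given: they have to be found in the camera images.
- honer: Green bench honing machine, fixed: housing 240 x 240 x 50 mm, with a bed 60 mm wide and 55 mm high that sticks out to 225 mm along its own +y and carries the brake. Origin on the bench, below the disc's axle; z up; +y points from the axle to the brake.
- disc_axis (a point): Point on the vertical axle of the brown leather-faced honing disc (200 mm across, 15 mm thick, level, yellow stripe near the rim, steel nut 20 mm across, 9 mm proud at the centre), fixed to the housing, 89 mm above the bench. The leather face stands 0 to 20 mm ABOVE this point: the spindle was re-shimmed, its height is not measured and must be found by touch.
- wheel (a joint): Disc angle, rad, growing anticlockwise from above, counted on over full turns; starts at 0.1 to 0.7. The disc floats on a spring along its axle: 2 N starts it sinking, then 3 N per mm, hard stop at 7 mm. Closed fingertips pressed on the face half-way out with 4 to 10 N and moved sideways drag it round without slipping. Let go, it slows by about 2 rad/s each second.
- brake (a joint): Slide of the brake, m: 0 with its cork pad against the disc's rim (start), 0.040 fully back at its end stop. Moves along the machine's +y, takes about 5 N to move and stays where it is left.
- brake_knob (a point): Centre of the brake's red upright knob, 26 mm across, 40 mm high (from 104 to 144 mm above the bench); moves with the brake. The cork pad's back face lies 38 mm from the knob's centre towards the disc, its top 112 mm above the bench; under the knob is a steel block whose top is 94 mm above the bench.
- gouge: Bystander: wooden-handled gouge lying beside the machine, 215 mm long; origin at its underside.
- wax: Bystander: green bar of honing compound, 90 x 34 x 26 mm; origin at its underside.
- varnish: Bystander: amber varnish jar, 60 mm across, 85 mm high; origin at its underside.
- mug: Bystander: blue mug, 76 mm across, 90 mm high; origin at its underside.
- oil: Bystander: small clear oil bottle, 44 mm across, 120 mm high; origin at its underside.
- plane: Bystander: small brass thumb plane, 110 x 38 x 40 mm; origin at its underside.
- clamp: Bystander: wooden screw clamp, two jaws of 30 x 120 x 22 mm; origin at its underside.

How it is judged:
On the way, in this order (a step that is already met when the one before it is completed fails the run):
1. the brake is slid back at least 30 mm (value of joint brake above 0.03 m), for 0.2 s.
2. after at least one full turn the disc spins on by itself, faster than 1 rad/s and untouched, for 0.3 s (value of joint brake above 0.03 m and value of joint wheel above 6.28 rad and velocity of joint wheel above 1 rad/s and contact force between anything else and wheel_c0 below 0.1 N), for 0.3 s.
At the end, for the whole second after the job is handed in: The brake is back by at least 30 mm of its 40 mm, the disc has turned anticlockwise to a reading above 6.28 rad, and it has come to a stop (under 0.1 rad/s) (value of joint brake above 0.03 m and value of joint wheel above 6.28 rad and velocity of joint wheel between -0.1 and 0.1 rad/s); the robot touches nothing.
It fails at once if the disc is pressed or pushed with more than 15 N (contact force between any of the fingers, the arm and wheel_c0 above 15 N).
It fails at once if the disc is dragged round against the brake (value of joint wheel above 1.2 rad and value of joint brake below 0.003 m).
It fails at once if a bystander is moved more than 30 mm (distance of any of gouge, wax, varnish, mug, oil, plane, clamp from where it was at the start of the episode above 0.03 m).
It also fails if it takes over 72 s, if anything falls off the work surface, if the arm or the gripper's body presses on something with over 40 N, if the wrist force passes 120 N, or if a joint passes its speed limit or range.

ROBOT

A 7-joint arm with a two-finger parallel gripper is mounted at the origin on the work surface. World frame = base frame: x ahead of the robot, y to its left, z up, the work surface at z = 0. Lengths are in m, angles in rad, forces in N, time in s.
With the tool pointing down it reaches from about 0.35 to 0.9 m from the base axis. Payload 8.1 kg.
Tool frame: the origin (TCP) lies midway between the tips of the shut fingers; the grasp point (between the pads) lies 19 mm behind it (grip_depth is the distance from the TCP to the grasp point, in m); z points along the fingers, y is the line along which they close (so a half turn about z gives the same grasp; the last joint's range is limited). The gripper opens to 92 mm and grips with 3 to 60 N. Pads are 19 mm wide; open, the fingers measure 130 mm over their backs; the gripper's body (75 mm by 190 mm) begins 47 mm behind the grasp point.
Start: joints at [1.006, 0.434, 0.025, 1.573, -0.012, 1.134, -0.075], TCP at [0.278, -0.56, 0.227] pointing down, gripper open.
Joint ranges: [-2.62, 2.62], [-0.44, 2.09], [-1.27, 1.32], [0.08, 2.57], [-1.32, 4.46], [0.12, 2], [-2.74, 2.74]. Speed limits (rad/s): [2.22, 2.22, 3.01, 3.01, 3.14, 3.14, 3.14].

INTERFACE

Orientations are given as a rotation vector (axis times angle).
In Python, from station import get_state, capture, get_calibration, hand_in, grip_depth gives the robot as it stands. The module is installed in compiled form; this text tells all that it offers.
- The arm moves only by the shell command python3 -m inch 'ROWS' [OPENING] [FORCE]. ROWS is a JSON object of lists of equal length, an entry for each row: "linear": the shift along the tool's x, y, z in units of 25 mm (1.0 is 25 mm), a list of three; "turn": the turn about the tool's z in rad. A call has 1 to 5 rows; each row shifts and turns the commanded pose from where the row before left it, along the tool's axes as they then stand; what a row does not reach is not made up. A row lasts 1/8 s, in which the tool goes at most 62.5 mm and 10.7 degrees, less where a joint would pass 70% of its speed; a pose out of reach is approached as far as the arm can. A call is refused whole if a number of a shift passes 1 or a number of a turn 0.188, either way. A call with a gripper value outside its range is refused whole. OPENING is the opening, from -1 (shut) to 1 (fully open), set as the call begins (- or left out, the last holds). The fingers move at their own pace and stop on an object; FORCE is the grip in N (left out, the last holds). Time passes only in rows, so rows that do not move let the fingers close. It gives the time, the measured TCP pose, the force, the opening and the grip force at its end, in the units of the state.
- get_state(): the state, without advancing time (a new reading comes with each control period).
- capture(name): name is "scene" or "top"; returns the picture (400x640x3 uint8, red, green, blue); there is no depth.
- get_calibration(name): a dict with "K" (3x3 intrinsics, pixels), "dist_coeffs" ([k1, k2, p1, p2, k3] as OpenCV has them; the pictures are not rectified), "R" (3x3) and "t" (3): a world point X has camera coordinates R X + t. Camera axes: x right, y down, z forward; pixel columns grow to the right and rows downward; lengths in m; the calibration is good to about 2 mm. A picture is of the moment at which its call begins. get_calibration takes no time and is no camera call.
- hand_in(): hands the job in; it is judged then, once.
The state is a dict: "t": time; "joints": joint angles; "dq": joint speeds; "joint_efforts": joint torques, N m; "ee_pos": TCP position; "tool_rot": TCP orientation; "wrist_force": force on the tool from outside, world axes, zero at the start; "moment": the same for the moment, N m; "grip_width": finger opening in m; "gripper_force": force on a finger pad.
Only numpy, scipy, OpenCV 4.12 (cv2) and the standard library are available. Lean on these libraries where they do the work, as an engineer would, in place of code of your own. Each camera call takes 0.05 s, during which the arm holds its last target. There are 200 camera calls.

## Working session

There is one attempt and no reset: what is moved stays moved. The work goes in short steps, Python scripts to look and compute and a shell command to move; the robot and the scene stay as the last step left them, time stands still between calls to the robot, and variables do not carry over. Pictures are saved under pics/ and viewed, at most 10 in all, crops included, and the job is handed in when it is done.

```bash
mkdir -p pics
cat > h.py <<'E'
import numpy as np, cv2
from station import *
from scipy.spatial.transform import Rotation as Ro
def ray(n,u,v,z):
    c=get_calibration(n);K=np.array(c["K"],float);d=np.array(c["dist_coeffs"],float);R=np.array(c["R"]);t=np.array(c["t"]).ravel()
    p=cv2.undistortPoints(np.array([[[u,v]]],float),K,d).ravel()
    w=R.T@np.array([p[0],p[1],1]);o=-R.T@t
    return o+w*(z-o[2])/w[2]
def proj(n,X):
    c=get_calibration(n);R=np.array(c["R"],float);t=np.array(c["t"],float).ravel()
    return cv2.projectPoints(np.array([X],float),cv2.Rodrigues(R)[0],t,np.array(c["K"],float),np.array(c["dist_coeffs"],float))[0].ravel()
def snap(n,f,crop=None,s=1):
    im=capture(n)[:,:,::-1]
    if crop: im=im[crop[1]:crop[3],crop[0]:crop[2]]
    cv2.imwrite("pics/"+f,cv2.resize(im,None,fx=s,fy=s))
E
python3 - <<'E'
from h import *
snap("top","t1.png",s=1.25);snap("scene","s1.png",s=1.25)
s=get_state();print(s)
for n in("top","scene"):
  c=get_calibration(n);print(n,-np.array(c["R"]).T@np.array(c["t"]).ravel())
print(Ro.from_rotvec(s["tool_rot"]).as_matrix().round(3))
E
```

```text
{'t': 0.1, 'joints': array([ 1.00642216,  0.43515163,  0.02495464,  1.57400507, -0.01159732,
        1.13401497, -0.07510436]), 'dq': array([ 0.00063264, -0.00032269, -0.00108606, -0.00115053, -0.00118791,
       -0.00055389, -0.00040176]), 'joint_efforts': array([ 4.23729260e-03, -6.69125748e+01,  9.89220254e-01, -3.15145397e+01,
       -6.03015977e-02,  3.74286831e-02,  2.32236647e-05]), 'ee_pos': array([ 0.27821429, -0.55914198,  0.22602468]), 'tool_rot': array([-3.05692036e+00, -7.18529209e-01,  7.04019956e-04]), 'wrist_force': array([-0.30204541,  0.09723749, -0.38274401]), 'moment': array([-0.0157188 ,  0.00786416, -0.00324144]), 'gripper_force': 0.0, 'grip_width': 0.09187611734753594}
top [ 0.46272744 -0.00332204  1.54423311]
scene [1.49248147 0.13549217 1.25935494]
[[ 0.895  0.445 -0.001]
 [ 0.445 -0.895  0.001]
 [-0.    -0.001 -1.   ]]
```

View pics/t1.png

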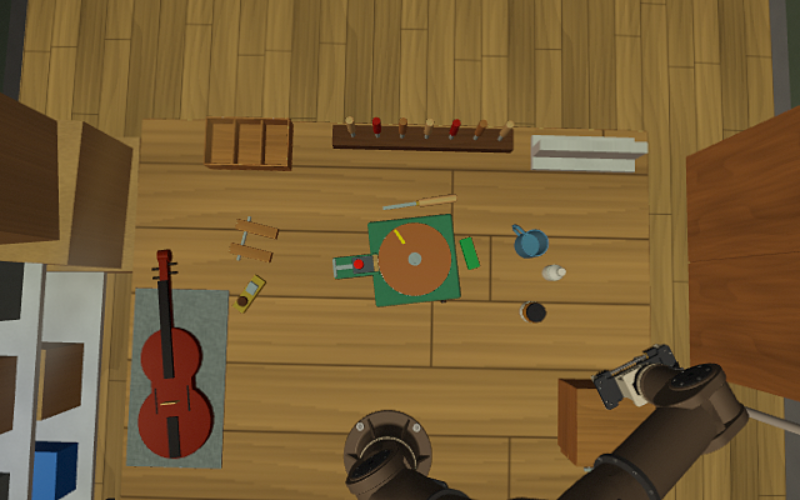

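View pics/s1.png

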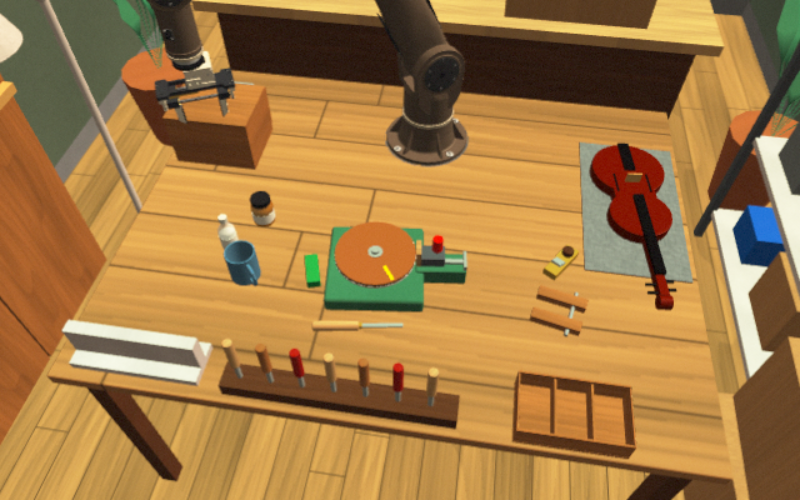

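The top view shows the disc's nut at about (415,259) and the red knob at (358,264) of the 1.25x picture. The brake bed points to world +y. The jar, bottle and mug stand to the right, between the arm and the machine.

Run:
```python
from h import *
t=capture("top").astype(int);s=capture("scene").astype(int)
def cen(im,f,box):
    x0,y0,x1,y1=box;m=f(im[y0:y1,x0:x1]);yy,xx=np.nonzero(m);return xx.mean()+x0,yy.mean()+y0,len(xx),xx.min()+x0,xx.max()+x0,yy.min()+y0,yy.max()+y0
red=lambda a:(a[...,0]>120)&(a[...,1]<60)&(a[...,2]<60)
grey=lambda a:(abs(a[...,0]-a[...,2])<40)&(a[...,0]>110)
k=cen(t,red,(270,195,305,230));print(k,ray("top",k[0],k[1],.144))
n=cen(t,grey,(320,195,345,220));print(n,ray("top",n[0],n[1],.11))
ks=cen(s,red,(335,180,365,205));print(ks,ray("scene",ks[0],ks[1],.13))
ns=cen(s,grey,(285,190,315,210));print(ns,ray("scene",ns[0],ns[1],.11))
br=lambda a:(a[...,0]>150)&(a[...,1]>70)&(a[...,1]<120)&(a[...,2]<80)
m=np.zeros(t.shape[:2],np.uint8);m[170:245,290:370]=br(t[170:245,290:370]);c=max(cv2.findContours(m,0,1)[0],key=cv2.contourArea)
e=cv2.fitEllipse(cv2.convexHull(c));print(e)
a,b=ray("top",*e[0],.105),ray("top",k[0],k[1],.144);print(a,b,b-a,np.degrees(np.arctan2(*(b-a)[1::-1])))
for x,y in((428,195),(420,239),(415,250),(411,243),):pass
for n_,p,z in(("varnish",(533,312),.085),("oil",(555,272),.12),("mug",(530,243),.09),("wax",(470,253),.026)):print(n_,ray("top",p[0]/1.25,p[1]/1.25,z))
for p in((368,222),(452,214),(461,298),(377,306)):print(ray("top",p[0]/1.25,p[1]/1.25,.05))
```

```text
(np.float64(286.2916666666667), np.float64(210.79166666666666), 48, np.int64(283), np.int64(290), np.int64(207), np.int64(214)) [0.52536114 0.08762168 0.144     ]
(np.float64(331.3734939759036), np.float64(206.5421686746988), 83, np.int64(327), np.int64(336), np.int64(202), np.int64(211)) [ 0.54458349 -0.06054552  0.11      ]
(np.float64(350.6909090909091), np.float64(193.47272727272727), 55, np.int64(347), np.int64(353), np.int64(189), np.int64(201)) [0.52569978 0.0904746  0.13      ]
(np.float64(299.83098591549293), np.float64(200.71830985915494), 71, np.int64(295), np.int64(305), np.int64(197), np.int64(205)) [ 0.5610908  -0.05787953  0.11      ]
((307.0448303222656, 174.9679412841797), (1.9212971925735474, 11.662738800048828), 84.32133483886719)
[0.64971578 0.02355508 0.105     ] [0.52536114 0.08762168 0.144     ] [-0.12435464  0.0640666   0.039     ] 152.74280687736237
varnish [ 0.4071781  -0.38690835  0.085     ]
oil [ 0.51571732 -0.43632072  0.12      ]
mug [ 0.59446564 -0.37677057  0.09      ]
wax [ 0.56774593 -0.22208893  0.026     ]
[0.64652814 0.06863948 0.05      ]
[ 0.67476172 -0.16667321  0.05      ]
[ 0.44027972 -0.19511029  0.05      ]
[0.41303559 0.03745936 0.05      ]
```

```bash
cat >> h.py <<'E'
A=np.array([.5445,-.0605])
U=np.array([-.122,.9925])
def go(X,show=True):
    s=get_state();M=Ro.from_rotvec(s["tool_rot"]).as_matrix()
    d=M.T@(np.array(X)-s["ee_pos"])/.025
    print("pos",s["ee_pos"].round(4),"xang",np.degrees(np.arctan2(M[1,0],M[0,0])).round(1),"units",d.round(2),"F",s["wrist_force"].round(1),"t",s["t"])
E
python3 -m inch '{"linear":[[0,0,0],[0,0,0],[0,0,0],[0,0,0]],"turn":[-0.176,-0.176,-0.176,-0.176]}' -1 20
python3 -m inch '{"linear":[[0,0,0],[0,0,0],[0,0,0]],"turn":[-0.176,-0.176,-0.176]}'
python3 -c "
from h import *
go([.5295,.0592,.22])"
```

```text
t: 0.7
ee_pos: [0.2783, -0.5594, 0.2265]
tool_rot: [-2.618, -1.737, 0.0]
wrist_force: [0.1, 0.4, 0.0]
grip_width: 0.0565
gripper_force: 0.0
t: 1.08
ee_pos: [0.2783, -0.5594, 0.2265]
tool_rot: [-2.074, -2.359, -0.0]
wrist_force: [-0.4, -0.5, -0.2]
grip_width: 0.0263
gripper_force: 0.0
pos [ 0.2783 -0.5594  0.2265] xang 97.4 units [23.25 13.14  0.27] F [-0.4 -0.5 -0.2] t 1.075
```

```bash
python3 -m inch '{"linear":[[0.97,0.55,0],[0.97,0.55,0],[0.97,0.55,0],[0.97,0.55,0],[0.97,0.55,0]],"turn":[0,0,0,0,0]}' >/dev/null
python3 -m inch '{"linear":[[0.97,0.55,0],[0.97,0.55,0],[0.97,0.55,0],[0.97,0.55,0],[0.97,0.55,0]],"turn":[0,0,0,0,0]}'
python3 -m inch '{"linear":[[0.97,0.55,0],[0.97,0.55,0],[0.97,0.55,0],[0.97,0.55,0],[0.97,0.55,0]],"turn":[0,0,0,0,0]}' >/dev/null
python3 -m inch '{"linear":[[0.97,0.55,0],[0.97,0.55,0],[0.97,0.55,0],[0.97,0.55,0],[0.97,0.55,0]],"turn":[0,0,0,0,0]}'
python3 -m inch '{"linear":[[0.97,0.55,0],[0.97,0.55,0],[0.97,0.55,0],[0.3,0.3,0],[0,0,0]],"turn":[0,0,0,0,0]}'
python3 -c "
from h import *
go([.5295,.0592,.118])
snap('top','t2.png',(240,150,400,270),5)"
```

```text
t: 2.33
ee_pos: [0.3854, -0.3012, 0.2267]
tool_rot: [-2.081, -2.354, 0.0]
wrist_force: [0.7, -0.3, -0.2]
grip_width: 0.0004
gripper_force: 0.0
t: 3.58
ee_pos: [0.4921, -0.0437, 0.2267]
tool_rot: [-2.081, -2.353, 0.0]
wrist_force: [-0.1, -0.6, 0.0]
grip_width: 0.0004
gripper_force: 0.0
t: 4.2
ee_pos: [0.5306, 0.041, 0.2265]
tool_rot: [-2.08, -2.354, 0.001]
wrist_force: [-0.6, 0.0, 0.4]
grip_width: 0.0005
gripper_force: 0.0
pos [0.5306 0.041  0.2265] xang 97.1 units [0.73 0.05 4.34] F [-0.6  0.   0.4] t 4.2
```

View pics/t2.png

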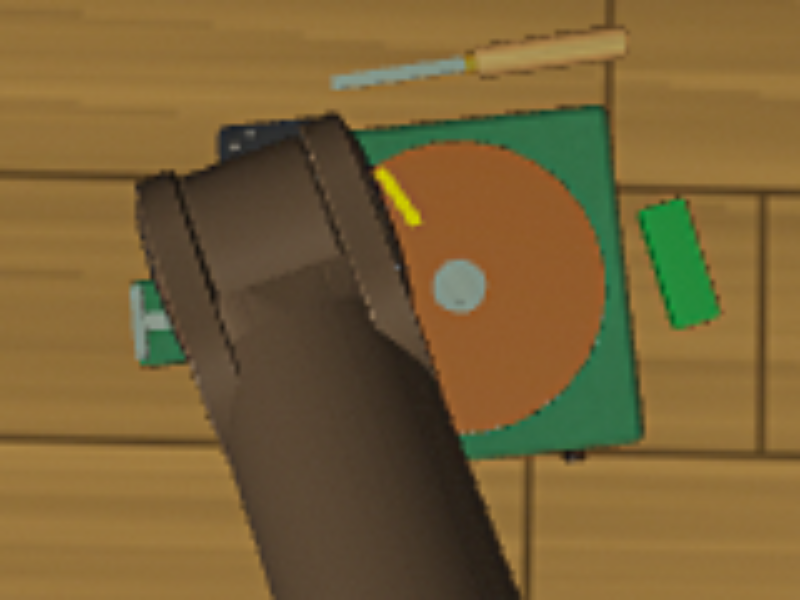

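The picture shows the hand above the bed, with the disc's centre at crop pixel (460,286), which agrees with the first measurement. I'll go down between the disc and the knob.

```bash
python3 -m inch '{"linear":[[0.73,0.05,0.5],[0,0,0.9],[0,0,0.9],[0,0,0.9],[0,0,0.6]],"turn":[0,0,0,0,0]}'
python3 -m inch '{"linear":[[0,0,0.5],[0,0,0]],"turn":[0,0]}'
python3 -c "
from h import *
go([.5295,.0592,.118])
snap('scene','s2.png',(240,120,400,240),5)"
```

```text
t: 4.88
ee_pos: [0.5289, 0.0577, 0.1307]
tool_rot: [-2.083, -2.352, 0.002]
wrist_force: [-0.5, 0.1, 0.8]
grip_width: 0.0001
gripper_force: 0.0
t: 5.12
ee_pos: [0.529, 0.0589, 0.1186]
tool_rot: [-2.081, -2.353, 0.002]
wrist_force: [0.7, -0.1, -0.1]
grip_width: 0.0004
gripper_force: 0.0
pos [0.529  0.0589 0.1186] xang 97.0 units [0.01 0.02 0.02] F [ 0.7 -0.1 -0.1] t 5.125
```

View pics/s2.png

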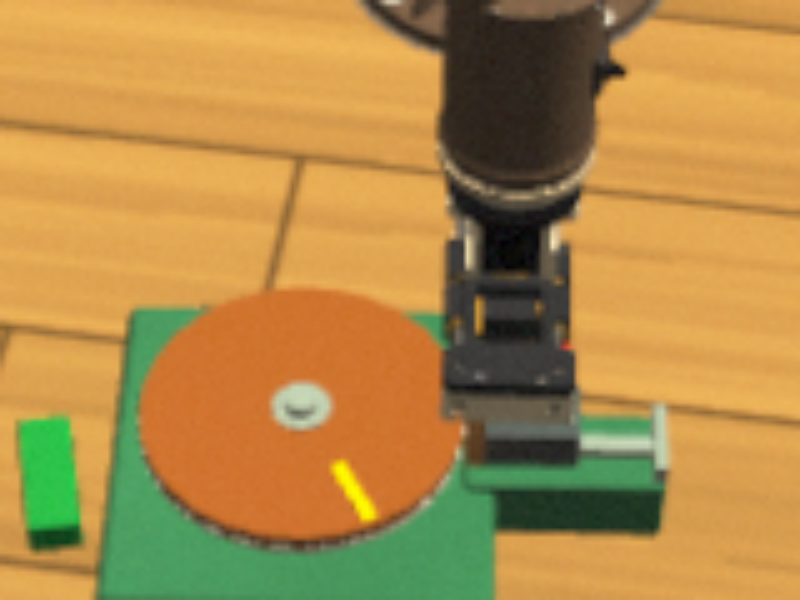

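The fingers are down beside the red knob, which is just visible at their right, and clear of the disc. Next I push along +x of the tool.

```bash
python3 -m inch '{"linear":[[0.25,0,0],[0.25,0,0],[0.25,0,0],[0.25,0,0],[0.25,0,0]],"turn":[0,0,0,0,0]}'
python3 -m inch '{"linear":[[0.15,0,0],[0.15,0,0],[0.1,0,0],[0,0,0]],"turn":[0,0,0,0]}'
python3 -c "
from h import *
go([.5295,.0592,.118]);print((get_state()['ee_pos'][:2]-A)@U)"
```

```text
t: 5.8
ee_pos: [0.526, 0.0896, 0.1198]
tool_rot: [2.081, 2.351, -0.001]
wrist_force: [0.4, -6.0, 1.4]
grip_width: 0.0004
gripper_force: 2.7
t: 6.3
ee_pos: [0.5247, 0.1003, 0.1196]
tool_rot: [2.08, 2.353, 0.0]
wrist_force: [0.1, -3.6, 2.1]
grip_width: 0.0006
gripper_force: 1.9
pos [0.5247 0.1003 0.1196] xang 97.0 units [-1.66 -0.01  0.07] F [ 0.1 -3.6  2.1] t 6.3
0.1620541835701947
```

```bash
python3 -m inch '{"linear":[[0.1,0,0],[0.1,0,0],[0.1,0,0],[0,0,0]],"turn":[0,0,0,0]}'
python3 -m inch '{"linear":[[0.1,0,0],[0.05,0,0],[0,0,0]],"turn":[0,0,0]}'
```

```text
t: 6.8
ee_pos: [0.5241, 0.1044, 0.1195]
tool_rot: [2.082, 2.348, -0.005]
wrist_force: [0.2, -14.7, 7.2]
grip_width: 0.0002
gripper_force: 6.8
t: 7.18
ee_pos: [0.5241, 0.1045, 0.1195]
tool_rot: [2.084, 2.344, -0.01]
wrist_force: [1.7, -24.4, 9.8]
grip_width: 0.0004
gripper_force: 11.7
```

The force rises at the end stop, so the brake is fully back. I back off, rise, and move over the disc half-way out on the side away from the brake.

```bash
python3 -m inch '{"linear":[[-0.5,0,0],[-0.3,0,0],[0,0,-1],[0,0,-0.2],[0,0,0]],"turn":[0,0,0,0,0]}'
python3 -c "
from h import *
go([.5505,-.111,.13])"
```

```text
t: 7.8
ee_pos: [0.5255, 0.0922, 0.1492]
tool_rot: [2.08, 2.354, 0.001]
wrist_force: [-0.0, 0.2, -0.3]
grip_width: 0.0004
gripper_force: 0.0
pos [0.5255 0.0922 0.1492] xang 97.1 units [-8.19 -0.01  0.76] F [-0.   0.2 -0.3] t 7.8
```

```bash
python3 -m inch '{"linear":[[-0.9,0,0],[-0.9,0,0],[-0.9,0,0],[-0.9,0,0],[-0.9,0,0]],"turn":[0,0,0,0,0]}' >/dev/null
python3 -m inch '{"linear":[[-0.9,0,0],[-0.9,0,0],[-0.9,0,0],[-0.9,0,0],[0,0,0]],"turn":[0,0,0,0,0]}' >/dev/null
python3 -m inch '{"linear":[[0,0,0.6],[0,0,0.4],[0,0,0.3],[0,0,0],[0,0,0]],"turn":[0,0,0,0,0]}'
python3 -c "
from h import *
go([.5505,-.111,.115])
snap('scene','s3.png',(240,120,400,240),5)"
```

```text
t: 9.68
ee_pos: [0.5505, -0.1092, 0.1169]
tool_rot: [2.08, 2.354, 0.0]
wrist_force: [0.4, -0.3, 0.0]
grip_width: 0.0004
gripper_force: 0.0
pos [ 0.5505 -0.1092  0.1169] xang 97.1 units [-0.07 -0.01  0.08] F [ 0.4 -0.3  0. ] t 9.675
```

View pics/s3.png

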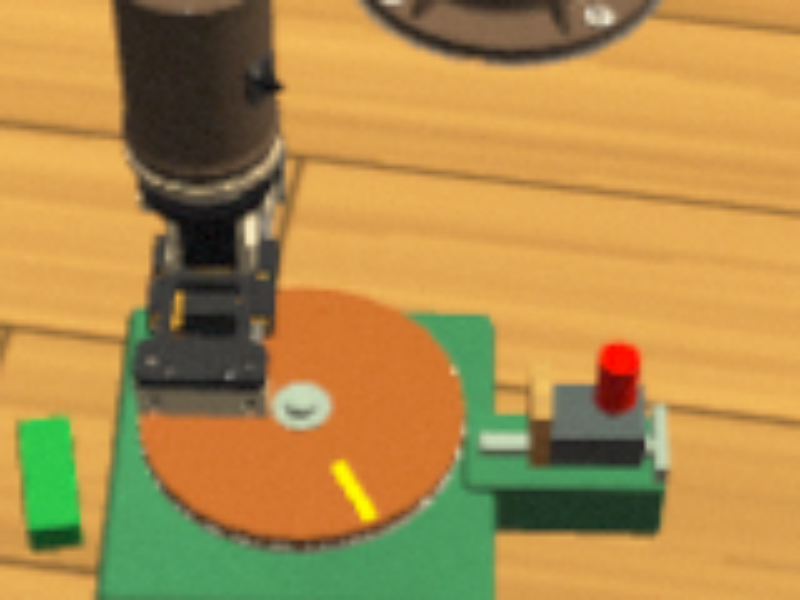

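The brake is back: the block is against the end plate at (655,440), and the cork is well clear of the rim. Now I probe down gently.

```bash
for i in 1; do :; done
python3 -m inch '{"linear":[[-0.07,0,0.1],[0,0,0.1],[0,0,0]],"turn":[0,0,0]}' | sed -n '2p;4p'
python3 -m inch '{"linear":[[0,0,0.1],[0,0,0.05],[0,0,0]],"turn":[0,0,0]}' | sed -n '2p;4p'
```

```text
ee_pos: [0.5503, -0.1111, 0.1115]
wrist_force: [-0.6, 0.1, -0.5]
ee_pos: [0.5504, -0.1111, 0.1079]
wrist_force: [0.5, -0.0, 0.1]
```

```bash
python3 -m inch '{"linear":[[0,0,0.1],[0,0,0.05],[0,0,0]],"turn":[0,0,0]}' | sed -n '2p;4p'
```

```text
ee_pos: [0.5504, -0.111, 0.1041]
wrist_force: [0.0, 0.7, -0.1]
```

```bash
python3 -m inch '{"linear":[[0,0,0.1],[0,0,0.05],[0,0,0]],"turn":[0,0,0]}' | sed -n '2p;4p'
```

```text
ee_pos: [0.5504, -0.1111, 0.1003]
wrist_force: [0.2, -0.2, -0.2]
```

```bash
python3 -m inch '{"linear":[[0,0,0.1],[0,0,0.05],[0,0,0]],"turn":[0,0,0]}' | sed -n '2p;4p'
```

```text
ee_pos: [0.5504, -0.1111, 0.0966]
wrist_force: [0.6, -0.0, -0.2]
```

```bash
python3 -m inch '{"linear":[[0,0,0.1],[0,0,0.05],[0,0,0]],"turn":[0,0,0]}' | sed -n '2p;4p'
```

```text
ee_pos: [0.5504, -0.1111, 0.0928]
wrist_force: [0.8, -0.8, 1.0]
```

```bash
python3 -m inch '{"linear":[[0,0,0.06],[0,0,0],[0,0,0]],"turn":[0,0,0]}' | sed -n '2p;4p'
```

```text
ee_pos: [0.5505, -0.1111, 0.0915]
wrist_force: [-1.4, -0.4, 0.5]
```

```bash
python3 -m inch '{"linear":[[0,0,0.06],[0,0,0],[0,0,0]],"turn":[0,0,0]}' | sed -n '2p;4p'
python3 -m inch '{"linear":[[0,0,0.06],[0,0,0],[0,0,0]],"turn":[0,0,0]}' | sed -n '2p;4p'
```

```text
ee_pos: [0.5508, -0.1112, 0.0902]
wrist_force: [1.0, -0.9, 2.6]
ee_pos: [0.551, -0.1114, 0.0889]
wrist_force: [0.5, -2.0, 6.5]
```

The face is at about z = 0.0905, now pressed with about 6.5 N. I start dragging slowly (10° per row) and check the force.

```bash
python3 -m inch '{"linear":[[0.03,0.348,0],[0.09,0.337,0],[0.147,0.316,0],[0.2,0.286,0],[0.247,0.247,0]],"turn":[0,0,0,0,0]}' | sed -n '1,2p;4p'
python3 -c "
from h import *
p=get_state()['ee_pos'][:2]-A;print(np.hypot(*p),np.degrees(np.arctan2(p[1],p[0]))-7)"
```

```text
t: 13.72
ee_pos: [0.587, -0.0884, 0.0888]
wrist_force: [-0.8, -0.2, 6.3]
0.050842864616511926 -40.30331424821592
```

```bash
python3 -m inch '{"linear":[[0.602,0.348,0],[0.684,0.121,0],[0.684,-0.121,0],[0.602,-0.348,0],[0.447,-0.532,0]],"turn":[0,0,0,0,0]}' | sed -n '1,2p;4p'
python3 -c "
from h import *
p=get_state()['ee_pos'][:2]-A;print(np.hypot(*p),np.degrees(np.arctan2(p[1],p[0]))-7)
snap('scene','s4.png',(240,120,400,240),5)"
```

```text
t: 14.35
ee_pos: [0.5647, -0.014, 0.089]
wrist_force: [0.1, -0.9, 5.1]
0.05068216569703612 59.54629600747164
```

View pics/s4.png

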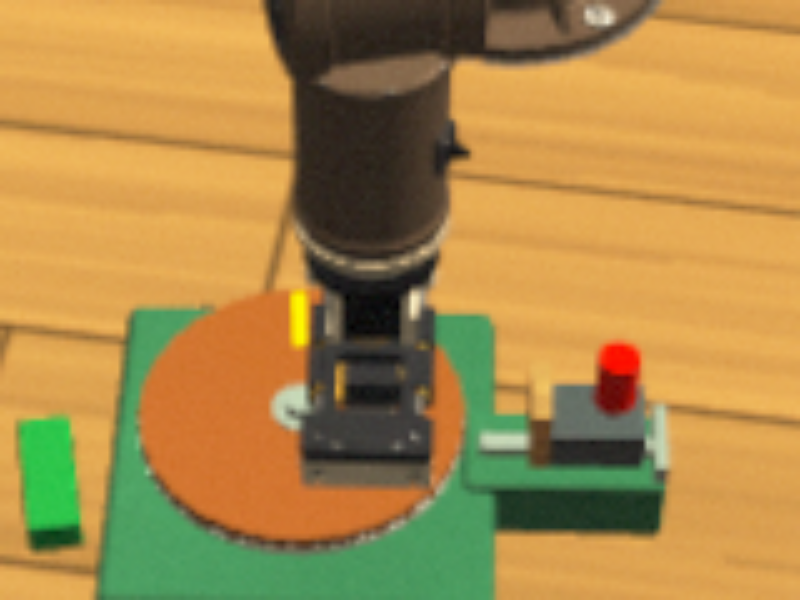

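The stripe has moved from the front right to the far side (300,320), about 150° round with the fingers, so nothing is slipping. I carry on past a full turn.

```bash
python3 -m inch '{"linear":[[0.238,-0.653,0],[0,-0.695,0],[-0.238,-0.653,0],[-0.447,-0.532,0],[-0.602,-0.348,0]],"turn":[0,0,0,0,0]}' | sed -n '1,2p;4p'
python3 -m inch '{"linear":[[-0.684,-0.121,0],[-0.684,0.121,0],[-0.602,0.348,0],[-0.447,0.532,0],[-0.238,0.653,0]],"turn":[0,0,0,0,0]}' | sed -n '1,2p;4p'
python3 -c "
from h import *
p=get_state()['ee_pos'][:2]-A;print(np.hypot(*p),np.degrees(np.arctan2(p[1],p[0]))-7)"
```

```text
t: 15.02
ee_pos: [0.4959, -0.05, 0.089]
wrist_force: [2.2, -0.7, 5.1]
t: 15.65
ee_pos: [0.5421, -0.1127, 0.0887]
wrist_force: [-1.7, -0.2, 6.5]
0.05220906196016719 -99.61183972656298
```

```bash
python3 -m inch '{"linear":[[0,0.695,0],[0.238,0.653,0],[0.447,0.532,0],[0.602,0.348,0],[0.684,0.121,0]],"turn":[0,0,0,0,0]}' | sed -n '1,2p;4p'
python3 -m inch '{"linear":[[1.0,-0.268,0],[0.732,-0.732,0],[0.268,-1.0,0],[-0.268,-1.0,-0.6],[-0.732,-0.732,-1.0]],"turn":[0,0,0,0,0]}' | sed -n '1,2p;4p'
python3 -m inch '{"linear":[[0,0,-1],[0,0,-0.5],[0,0,0]],"turn":[0,0,0]}' | sed -n '1,2p;4p'
python3 - <<'E'
from h import *
im=[capture("scene")[120:240,240:400,::-1] for _ in range(5)]
cv2.imwrite("pics/s5.png",cv2.resize(np.hstack([im[0],im[4]]),None,fx=2.5,fy=2.5))
E
```

```text
t: 16.27
ee_pos: [0.5952, -0.0548, 0.0889]
wrist_force: [-0.2, -1.0, 6.1]
t: 16.9
ee_pos: [0.4963, -0.0411, 0.128]
wrist_force: [0.4, -0.5, 0.6]
t: 17.27
ee_pos: [0.4989, -0.0416, 0.1663]
wrist_force: [-0.3, 0.5, 0.6]
```

View pics/s5.png

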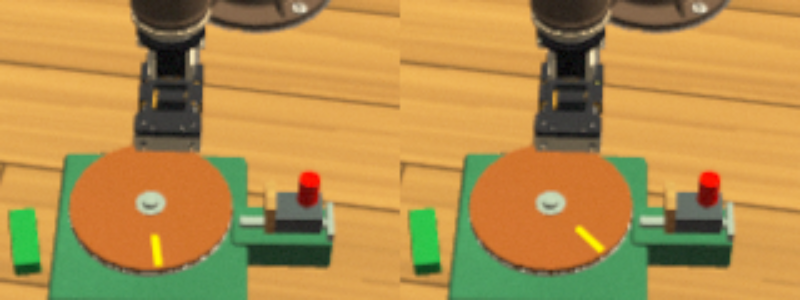

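The disc is spinning free: the stripe goes from (155,250) to (590,240) of the paired crops in 0.2 s, roughly 3 rad/s. I let it run out.

```bash
for i in 1 2 3 4 5; do python3 -m inch '{"linear":[[0,0,0],[0,0,0],[0,0,0],[0,0,0],[0,0,0]],"turn":[0,0,0,0,0]}' | head -1; done
python3 - <<'E'
from h import *
im=[capture("scene")[120:240,240:400,::-1] for _ in range(7)]
y=lambda a:[q.mean().round(2) for q in np.nonzero((a[...,2]>190)&(a[...,1]>170)&(a[...,0]<80))]
print(y(im[0]),y(im[6]))
cv2.imwrite("pics/s6.png",cv2.resize(np.hstack([im[0],im[6]]),None,fx=2.5,fy=2.5))
snap("top","t6.png",s=1.25)
E
```

```text
t: 18.15
t: 18.77
t: 19.4
t: 20.02
t: 20.65
[np.float64(67.78), np.float64(73.6)] [np.float64(68.61), np.float64(72.2)]
```

View pics/t6.png

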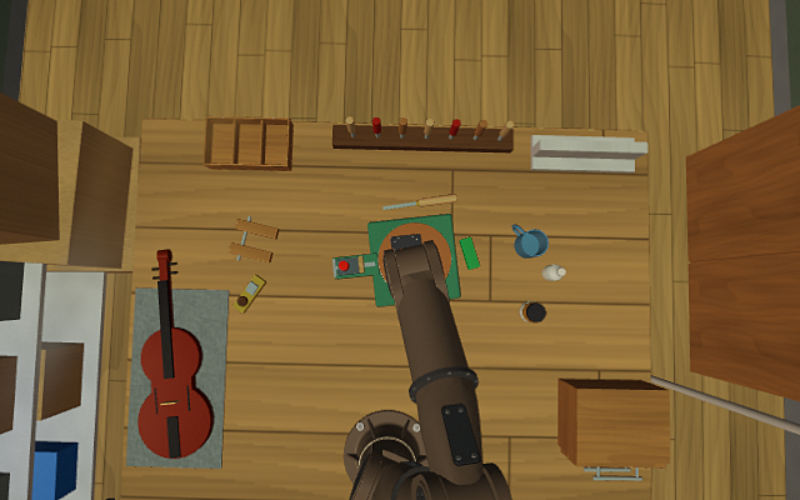

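The top view shows the brake back (red knob at (343,266)) and all bystanders where they were. I make sure the stripe has stopped.

```bash
for i in 1 2 3 4; do python3 -m inch '{"linear":[[0,0,0],[0,0,0],[0,0,0],[0,0,0],[0,0,0]],"turn":[0,0,0,0,0]}' | head -1
python3 - <<'E'
from h import *
a=capture("scene")[120:240,240:400]
m=(a[...,0]>190)&(a[...,1]>170)&(a[...,2]<80);print([q.mean().round(2) for q in np.nonzero(m)],m.sum())
E
done
```

```text
t: 21.68
[np.float64(66.42), np.float64(75.55)] 40
t: 22.35
[np.float64(67.78), np.float64(73.6)] 40
t: 23.02
[np.float64(67.72), np.float64(73.6)] 40
t: 23.7
[np.float64(66.39), np.float64(75.44)] 41
```

Run:
```python
from h import *
i=[capture("scene")[120:240,240:400,::-1] for _ in range(10)]
cv2.imwrite("pics/s7.png",cv2.resize(np.hstack([cv2.imread("pics/s6.png")[:,:400],cv2.resize(i[9],(400,300))]),None,fx=1,fy=1))
```

```text
(no output)
```

View pics/s7.png

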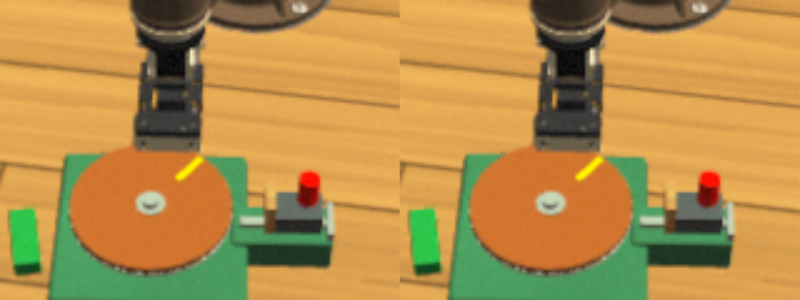

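The stripe is at the same place, (190,168), in pictures taken about 3.5 s apart, so the disc has stopped. Noise in the colour mask explains the small shifts. The hand is clear above the disc.

```bash
python3 -c "
from station import *
print(hand_in())"
```

```text
the job is handed in; nothing more can be done
None
```

I slid the brake fully back, turned the disc anticlockwise by about 1½ turns at roughly 5–6.5 N, flicked it into a free spin and let it run out to a stop; the bystanders look undisturbed in the final top view, and the job is handed in, with no verdict returned.

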